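# Turn the small chopping board groove side up

### The arm

A 7-joint arm with a two-finger parallel gripper is mounted at the origin on a cart in front of the work surface, level with it; the furniture and walls round the work are solid. World frame = base frame: x ahead of the robot, y to its left, z up, the work surface at z = 0. Lengths are in m, angles in rad, forces in N, time in s.
With the tool pointing down it reaches from about 0.35 to 0.9 m from the base axis. Payload 19.9 kg.
Tool frame: the origin (TCP) lies at the very end of the fingers, on their centre line; the grasp point (between the pads) lies 19 mm behind it; z points along the fingers, y is the line along which they close (so a half turn about z gives the same grasp; the last joint's range is limited). The gripper opens to 85 mm and grips with 20 to 120 N. Pads are 22 mm wide; open, the fingers measure 114 mm over their backs; the gripper's body (76 mm by 85 mm) begins 54 mm behind the grasp point. The pads swing forward as they close: fully open they stand 13 mm farther back than shut.
Start: joints at [-1.272, 0.417, -0.01, 1.614, 0.005, 1.111, -0.053], TCP at [0.208, 0.589, 0.231] pointing down, gripper open.
Joint ranges: [-2.81, 2.81], [-0.39, 2.02], [-1.27, 1.25], [0.06, 2.57], [-1.19, 4.33], [0.19, 2], [-2.82, 2.82]. Speed limits (rad/s): [1.89, 1.89, 2.39, 2.39, 3.01, 3.01, 3.01].

### API

Orientations are given as a unit quaternion [w, x, y, z].
In Python, from cell import r gives the robot as it stands.
- The arm moves only by the shell command python3 -m crank 'ROWS'. ROWS is JSON, a list that holds one entry, the list of rows, each a list of 5 numbers: the shift along the tool's x, y, z in m, then the turn about the tool's z in degrees, then the closure, from -1 (fully open) to 1 (shut). A call has 1 to 12 rows; each row is the pose to reach, as a shift and turn from the pose commanded when the call began, along the tool's axes at that moment; what a row does not reach only later rows make up. A row lasts 1/8 s, in which the tool goes at most 62.5 mm and 10.7 degrees, less where a joint would pass 70% of its speed; a pose out of reach is approached as far as the arm can. A call with a gripper value outside its range is refused whole. The fingers move at their own pace and stop on an object; the grip force is fixed at half the most. Time passes only in rows, so rows that repeat a pose let the fingers close. It gives the time, the measured TCP pose, the force, the opening and the grip force at its end, in the units of the state.
- r.state(): the state, without advancing time (a new reading comes with each control period).
- r.grab_frame(name): name is "side" or "top" or "wrist"; returns a dict with "frame" (400x640x3 uint8, blue, green, red), "z_map" (400x640 float32, m along the optical axis (not along the pixel's ray), 0 where there is no reading), "fx", "fy", "cx", "cy" (pixels), "position" and "rotation" of the camera in the world. Camera axes: x right, y down, z forward; pixel columns grow to the right and rows downward; lengths in m; the calibration is good to about 2 mm. The wrist camera is an equidistant fisheye: a pixel r from the principal point sees the ray r / f radians off the axis. A picture is of the moment at which its call begins.
- r.job_done(): hands the job in; it is judged then, once.
The state is a dict: "time": time; "q": joint angles; "qd": joint speeds; "joint_torque": joint torques, N m; "ee_pos": TCP position; "tool_rot": TCP orientation; "ft_force": force on the tool from outside, world axes, zero at the start; "ft_torque": the same for the moment, N m; "finger_gap": opening from 0.0 (shut) to 1.0 (fully open); "grasp_force": force on a finger pad.
Only numpy, scipy, OpenCV 4.12 (cv2) and the standard library are available. Lean on these libraries where they do the work, as an engineer would, in place of code of your own. Each camera call takes 0.05 s, during which the arm holds its last target. There are 200 camera calls.

### The job

The small dark wooden board lies on the low white stand with its juice groove underneath. Slide it flat towards your left until it rests squarely with its edge about 5 cm out past the stand's open left end, then get hold of it by that edge from above and below, and turn it over. Lay it flat on the wooden worktop to the left of the stand, groove side up, setting it down rather than dropping it, and leave the mug and the tin where they are.

Things in the scene. Friction and masses are not known exactly. Their poses are not given: they have to be found in the camera images.
- board_center (a point): Centre (also of the thickness) of the loose small dark wooden board, 200 x 140 x 12 mm, 0.18 to 0.30 kg. Its x runs along the 200 mm side, y along the 140 mm side, z out of the plain face: up at the start, on the stand. The other face has a 6 mm groove all round, so z must end pointing down. Only its 12 mm thickness fits a gripper.
- stand: White stand fixed on the worktop (z = 0): plank 200 (its x) x 240 (y) x 16 mm, top 90 mm up. Origin: centre of its footprint, at worktop height; y points to its left end. Dark panel legs 12 mm thick at x = -82 and +82 mm, y within 85 mm; both y ends are open beneath the plank. The worktop left of it is clear for x 0.34 to 0.54, up to y = 0.35.
- mug_center (a point): Centre, half-way up, of a cream mug 78 x 111 x 100 mm that stands on the worktop behind and to the left of the stand. Bystander, leave alone.
- tin_center (a point): Centre, half-way up, of a red and yellow food tin, 74 mm across and 107 mm high, that stands on the worktop behind and to the left of the stand. Bystander, leave alone.

How it is judged:
On the way, in this order (a step that is already met when the one before it is completed fails the run):
1. the board rests flat on the stand, plain face up, its edge 37 to 63 mm past the stand's left end and parallel to it within 10 degrees (y of board_center in the frame of stand between 0.087 and 0.113 m and angle between board_center's own z axis and vertical below 0.12 rad and height (world z) of board_center between 0.09 and 0.104 m and angle between the y axis of board_center and the y axis of stand, either way round below 0.1745 rad and linear speed of board below 0.015 m/s), for 0.2 s.
2. the board is held on edge or past it, clear of lying flat (angle between board_center's own z axis and vertical between 1.2 and 2.8 rad and contact force between the fingers and board above 1 N), for 0.05 s.
At the end, for the whole second after the job is handed in: The board lies at rest and flat (within 10 degrees) on the worktop to the left of the stand, groove side up, released (angle between board_center's own z axis and vertical above 2.967 rad and height (world z) of board_center between 0 and 0.015 m and y of board_center in the frame of stand above 0.15 m and linear speed of board below 0.02 m/s); the robot touches nothing.
It fails at once if the board is dropped or thrown (moves faster than 1.5 m/s) (linear speed of board above 1.5 m/s).
It fails at once if the mug or the tin is moved by more than 30 mm (distance of any of mug_center, tin_center from where it was at the start of the episode above 0.03 m).
It also fails if it takes over 61 s, if anything falls off the work surface, if the arm or the gripper's body presses on something with over 40 N, if the wrist force passes 120 N, or if a joint passes its speed limit or range.

## Working session

There is one attempt and no reset: what is moved stays moved. The work goes in short steps, Python scripts to look and compute and a shell command to move; the robot and the scene stay as the last step left them, time stands still between calls to the robot, and variables do not carry over. Pictures are saved under pics/ and viewed, at most 10 in all, crops included, and the job is handed in when it is done.

```bash
ls -la; mkdir -p pics
cat > h.py <<'E'
import numpy as np, cv2
from cell import r
def grab(n):
    d=r.grab_frame(n); return d
def pts(d):
    z=d["z_map"]; v,u=np.mgrid[0:z.shape[0],0:z.shape[1]]
    c=np.stack([(u-d["cx"])/d["fx"]*z,(v-d["cy"])/d["fy"]*z,z],-1)
    P=c@np.array(d["rotation"]).T+np.array(d["position"]); P[z==0]=np.nan
    return P
E
python3 - <<'E'
from h import *
print(r.state())
a=grab("side");b=grab("top")
for d in(a,b): print(d["position"],np.round(d["rotation"],3).tolist(),d["fx"],np.array(d["rotation"]).shape)
cv2.imwrite("pics/a.png",cv2.resize(np.vstack([a["frame"],b["frame"]]),(480,600)))
np.savez("f0.npz",sf=a["frame"],sp=pts(a),tf=b["frame"],tp=pts(b))
E
```

```text
total 12
drwxr-xr-x  3 agent agent 4096 Dec  1 19:39 .
drwxr-xr-x 23 root  root  4096 Dec  1 19:39 ..
drwxr-xr-x  2 agent agent 4096 Dec  1 19:39 pics
{'time': 0.0, 'q': array([-1.27246636,  0.41799369, -0.01031382,  1.61417992,  0.00472162,
        1.11072716, -0.05302993]), 'qd': array([ 0.0016333 , -0.00037042,  0.00241413,  0.00128925,  0.00063221,
       -0.00059128, -0.00052537]), 'joint_torque': array([-1.56558868e-03, -8.64471602e+01,  6.78352732e-01, -4.34883678e+01,
        1.90557609e-02,  7.62880925e-03, -2.96016481e-05]), 'ee_pos': array([0.2082192 , 0.5889131 , 0.23064552]), 'tool_rot': array([-5.43248256e-05,  1.69099583e-01,  9.85598761e-01, -6.40044103e-04]), 'ft_force': array([-0.31394129, -0.31289966, -0.06926213]), 'ft_torque': array([ 0.02281926, -0.0241681 , -0.02306059]), 'grasp_force': 0.0, 'finger_gap': 0.9999812975264732}
[ 0.54625404 -0.7703993   0.68182992] [-0.443, 0.896, 0.01, -0.005] 385.5188626667381 (4,)
[0.40779971 0.04097214 1.04443104] [-0.025, 0.71, -0.701, 0.061] 384.47485120104557 (4,)Traceback (most recent call last):
  File "<stdin>", line 6, in <module>
  File "h.py", line 8, in pts
    P=c@np.array(d["rotation"]).T+np.array(d["position"]); P[z==0]=np.nan
      ~^~~~~~~~~~~~~~~~~~~~~~~~~~
ValueError: matmul: Input operand 1 has a mismatch in its core dimension 0, with gufunc signature (n?,k),(k,m?)->(n?,m?) (size 4 is different from 3)
```

View pics/a.png

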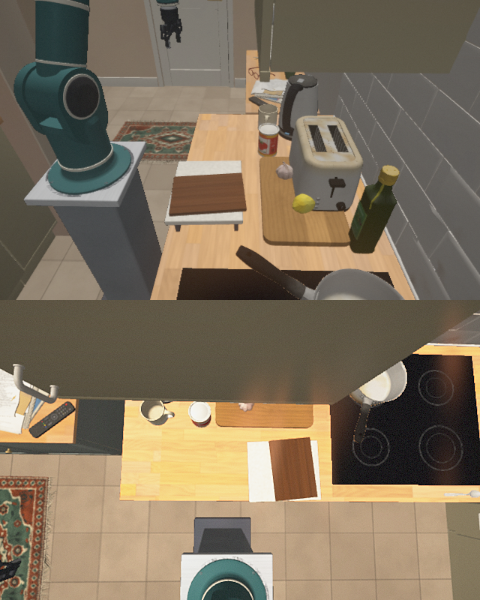

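```bash
cat > h.py <<'E'
import numpy as np, cv2
from scipy.spatial.transform import Rotation as Ro
from cell import r
def R(q): return Ro.from_quat([q[1],q[2],q[3],q[0]]).as_matrix()
def grab(n): return r.grab_frame(n)
def pts(d):
    z=d["z_map"]; v,u=np.mgrid[0:z.shape[0],0:z.shape[1]]
    c=np.stack([(u-d["cx"])/d["fx"]*z,(v-d["cy"])/d["fy"]*z,z],-1)
    P=c@R(d["rotation"]).T+np.array(d["position"]); P[z==0]=np.nan
    return P
def to(x,y,z,yaw=None):
    "tool-frame shift from the measured pose to a world point; turn so tool y has world heading yaw (deg, mod 180)"
    s=r.state(); M=R(s["tool_rot"]); d=M.T@(np.array([x,y,z])-s["ee_pos"])
    h=np.degrees(np.arctan2(M[1,1],M[0,1])); t=None if yaw is None else -((yaw-h+90)%180-90)
    print("t",round(s["time"],2),"pos",s["ee_pos"].round(4),"head",round(h,1),"shift",d.round(4),"turn",t)
E
python3 - <<'E'
from h import *
a=grab("side");b=grab("top")
out={}
for n,d in(("side",a),("top",b)):
    P=pts(d); hsv=cv2.cvtColor(d["frame"],cv2.COLOR_BGR2HSV)
    reg=(P[...,0]>.25)&(P[...,0]<.65)&(P[...,1]>-.3)&(P[...,1]<.3)
    for nm,lo,hi in(("stand",.07,.0955),("board",.0965,.115)):
        m=reg&(P[...,2]>lo)&(P[...,2]<hi)
        if nm=="board": m&=hsv[...,2]<150
        else: m&=hsv[...,1]<60
        m=cv2.morphologyEx(m.astype(np.uint8),cv2.MORPH_OPEN,np.ones((3,3)))
        q=P[m>0]; 
        if len(q)<20: print(n,nm,len(q)); continue
        rc=cv2.minAreaRect(q[:,:2].astype(np.float32)*1000)
        print(n,nm,len(q),"z",np.median(q[:,2]).round(4),rc,cv2.boxPoints(rc).round(0).tolist())
    t=(P[...,2]>.03)&(P[...,2]<.13)&(P[...,0]>.5)&(P[...,1]>.1)&(P[...,1]<.7)
    k,l,st,ce=cv2.connectedComponentsWithStats(t.astype(np.uint8))
    for i in range(1,k):
        if st[i,4]>80: q=P[l==i]; print(n,"obj",st[i].tolist(),np.min(q,0).round(3),np.max(q,0).round(3))
E
```

```text
side stand 2731 z 0.0904 ((485.6075439453125, 2.199951171875), (651.1128540039062, 255.4522247314453), 76.0467300415039) [[283.0, -283.0], [531.0, -345.0], [688.0, 287.0], [440.0, 349.0]]
side board 4904 z 0.1025 ((475.1634826660156, -105.14492797851562), (424.32147216796875, 233.52166748046875), 74.2134780883789) [[305.0, -278.0], [530.0, -341.0], [645.0, 67.0], [421.0, 131.0]]
side obj [430, 97, 49, 93, 1517] [0.946 0.1   0.03 ] [0.96 0.7  0.13]
side obj [344, 138, 80, 43, 1556] [0.596 0.1   0.03 ] [0.829 0.3   0.13 ]
top stand 3000 z 0.0897 ((463.9974365234375, -36.508392333984375), (555.8370361328125, 242.10035705566406), 79.41222381591797) [[294.0, -287.0], [532.0, -332.0], [634.0, 214.0], [396.0, 259.0]]
top board 3829 z 0.1016 ((445.3955383300781, -208.4604034423828), (196.60592651367188, 137.52420043945312), 6.173315048217773) [[340.0, -151.0], [355.0, -287.0], [551.0, -266.0], [536.0, -130.0]]
top obj [187, 135, 47, 31, 622] [0.597 0.189 0.03 ] [0.673 0.297 0.103]
top obj [252, 136, 16, 33, 394] [0.593 0.1   0.031] [0.662 0.136 0.111]
```

Run:
```python
from h import *
d=grab("top"); P=pts(d)
m=((P[...,2]>.075)&(P[...,2]<.115)&(P[...,0]>.25)&(P[...,0]<.65)&(P[...,1]>-.4)&(P[...,1]<.1)).astype(np.uint8)
m=cv2.morphologyEx(m,cv2.MORPH_OPEN,np.ones((5,5)))
k,l,st,ce=cv2.connectedComponentsWithStats(m); i=1+np.argmax(st[1:,4]); print(st.tolist())
q=P[l==i]; rc=cv2.minAreaRect(q[:,:2].astype(np.float32)*1000); print(rc,cv2.boxPoints(rc).round(0).tolist())
w=q[(q[:,2]<.096)&(q[:,0]>.37)&(q[:,0]<.52)]
# left edge: max y by x-bin
e=np.array([[x,w[abs(w[:,0]-x)<.005][:,1].max()] for x in np.arange(.38,.52,.01)]); p=np.polyfit(e[:,0],e[:,1],1); print("left edge",p,np.polyval(p,.44),np.degrees(np.arctan(p[0])))
x0,y0,ww,hh=st[i,:4]; c=d["frame"][y0-30:y0+hh+30,x0-150:x0+ww+40]; print(x0-150,y0-30)
cv2.imwrite("pics/b.png",cv2.resize(c,None,fx=2,fy=2))
```

```text
[[0, 0, 640, 400, 248030], [267, 142, 14, 23, 279], [330, 183, 98, 87, 7691]]
((442.5435791015625, -182.74740600585938), (209.25526428222656, 241.0647735595703), 2.2262706756591797) [[333.0, -66.0], [343.0, -307.0], [552.0, -299.0], [542.0, -58.0]]
left edge [ 0.03928798 -0.08007628] -0.06278956798591565 2.2498784344913707
180 153
```

View pics/b.png

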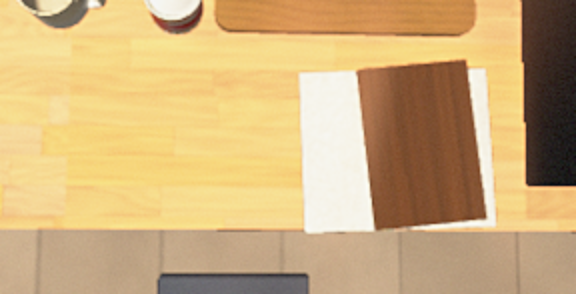

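```bash
python3 -m crank '[[[-0.05,-0.034,-0.02,10,-1],[-0.1,-0.068,-0.02,20,-1],[-0.15,-0.1,-0.02,30,-1],[-0.2,-0.134,-0.02,40,-1],[-0.25,-0.168,-0.02,50,-1],[-0.3,-0.2,-0.02,60,-1],[-0.35,-0.235,-0.02,68.3,-1],[-0.405,-0.27,-0.02,68.3,-1],[-0.405,-0.27,-0.02,68.3,-1]]]'
python3 - <<'E'
from h import *
to(.445,-.33,.16,2.2)
P=pts(grab("top")); 
m=(P[...,0]>.37)&(P[...,0]<.52)
for y in(-.42,-.40,-.38,-.36,-.34,-.32): q=P[m&(abs(P[...,1]-y)<.01)]; print(y,q[:,2].max().round(3), len(q))
E
```

```text
time: 1.38
ee_pos: [0.5024, 0.1954, 0.2514]
tool_rot: [0.001, 0.696, 0.719, -0.0]
ft_force: [-0.4, 1.3, 0.7]
finger_gap: 1.002
grasp_force: 0.0
t 1.38 pos [0.5024 0.1954 0.2514] head 1.9 shift [-0.5232 -0.0745  0.092 ] turn -0.3380450966772628
-0.42 0.011 385
-0.4 0.011 391
-0.38 0.011 432
-0.36 0.005 387
-0.34 0.006 309Traceback (most recent call last):
  File "<stdin>", line 5, in <module>
    return umr_maximum(a, axis, None, out, keepdims, initial, where)
ValueError: zero-size array to reduction operation maximum which has no identity
```

```bash
python3 -m crank '[[[-0.06,-0.009,0,0,-1],[-0.12,-0.018,0,0,-1],[-0.18,-0.027,0,0,-1],[-0.24,-0.035,0,0,-1],[-0.3,-0.043,0,0,-1],[-0.36,-0.052,0,0,-1],[-0.42,-0.06,0,0,-1],[-0.48,-0.07,0.03,0,-1],[-0.523,-0.074,0.08,0,-1],[-0.523,-0.074,0.1,0,-1],[-0.523,-0.074,0.1,0,-1]]]'
python3 - <<'E'
from h import *
d=grab("side");P=pts(d)
m=(P[...,0]>.33)&(P[...,0]<.56)&(P[...,1]>-.40)&(P[...,1]<-.27)&(P[...,2]>.112)&(P[...,2]<.3)
q=P[m]; print(len(q),q.min(0).round(3),q.max(0).round(3)); 
for z in np.arange(.12,.28,.01):
    k=q[abs(q[:,2]-z)<.005]
    if len(k): print(z.round(2),len(k),k.min(0)[:2].round(3),k.max(0)[:2].round(3))
to(.445,-.325,.1,2.2)
cv2.imwrite("pics/c.png",d["frame"][60:400,100:500])
E
```

```text
time: 2.8
ee_pos: [0.446, -0.3248, 0.1498]
tool_rot: [-0.002, 0.693, 0.721, -0.001]
ft_force: [0.9, 0.4, -0.5]
finger_gap: 1.0
grasp_force: 0.0
2859 [ 0.371 -0.365  0.166] [ 0.518 -0.308  0.3  ]
0.17 51 [ 0.389 -0.34 ] [ 0.499 -0.318]
0.18 76 [ 0.388 -0.341] [ 0.5  -0.32]
0.19 73 [ 0.389 -0.341] [ 0.5   -0.316]
0.2 59 [ 0.389 -0.341] [ 0.502 -0.324]
0.21 178 [ 0.372 -0.342] [ 0.518 -0.312]
0.22 307 [ 0.371 -0.345] [ 0.518 -0.311]
0.23 362 [ 0.373 -0.345] [ 0.518 -0.308]
0.24 242 [ 0.374 -0.346] [ 0.516 -0.314]
0.25 361 [ 0.376 -0.347] [ 0.515 -0.312]
0.26 417 [ 0.376 -0.348] [ 0.514 -0.314]
0.27 271 [ 0.377 -0.343] [ 0.512 -0.312]
0.28 100 [ 0.412 -0.364] [ 0.482 -0.331]
t 2.85 pos [ 0.4469 -0.3248  0.1513] head 2.3 shift [-0.0001 -0.0018  0.0513] turn 0.08456224857543759
```

View pics/c.png

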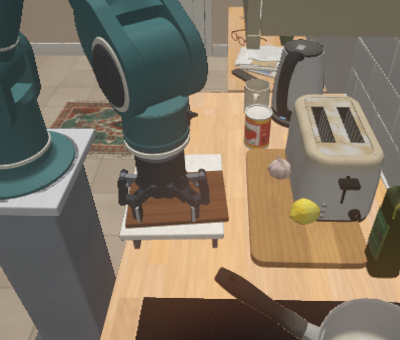

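```bash
python3 -m crank '[[[-0.01,-0.002,0.03,0,-1],[-0.01,-0.002,0.069,0,-1],[-0.01,-0.002,0.069,0,-1],[0.02,-0.002,0.069,0,-1],[0.04,-0.002,0.069,0,-1],[0.06,-0.002,0.069,0,-1],[0.08,-0.002,0.069,0,-1],[0.1,-0.002,0.069,0,-1],[0.12,-0.002,0.069,0,-1],[0.13,-0.002,0.069,0,-1],[0.14,-0.002,0.069,0,-1],[0.14,-0.002,0.069,0,-1]]]'
cat >> h.py <<'E'
C0=np.array([.4427,-.183]); YA=np.radians(2.24); SX=np.array([np.cos(YA),np.sin(YA)]); SY=np.array([-np.sin(YA),np.cos(YA)])
def board(d=None,lo=.0965,hi=.115):
    d=d or grab("top"); P=pts(d); hsv=cv2.cvtColor(d["frame"],cv2.COLOR_BGR2HSV)
    m=(P[...,0]>.28)&(P[...,0]<.6)&(P[...,1]>-.4)&(P[...,1]<.35)&(P[...,2]>lo)&(P[...,2]<hi)&(hsv[...,2]<170)&(hsv[...,1]>60)
    m=cv2.morphologyEx(m.astype(np.uint8),cv2.MORPH_OPEN,np.ones((3,3)))
    k,l,st,ce=cv2.connectedComponentsWithStats(m); i=1+np.argmax(st[1:,4]); q=P[l==i]
    e=(q[:,:2]-C0)@np.c_[SX,SY]; rc=cv2.minAreaRect(e.astype(np.float32)*1000)
    print("board in stand frame mm",rc,"z",np.median(q[:,2]).round(4),"y range by 2%:",np.percentile(e[:,1],[0.3,99.7]).round(4))
E
python3 - <<'E'
from h import *
to(.445,-.18,.082,2.2); print(r.state()["ft_force"]); board()
E
```

```text
time: 4.35
ee_pos: [0.4394, -0.1854, 0.0828]
tool_rot: [0.0, 0.693, 0.721, 0.0]
ft_force: [0.7, 0.1, 0.2]
finger_gap: 1.004
grasp_force: 0.0
t 4.35 pos [ 0.4394 -0.1854  0.0828] head 2.3 shift [0.0052 0.0058 0.0008] turn 0.08566645436640385
[0.66391464 0.06752429 0.17839626]
board in stand frame mm ((5.865104675292969, 81.06023406982422), (137.08851623535156, 197.81536865234375), 89.51571655273438) z 0.1017 y range by 2%: [0.0131 0.1493]
```

```bash
python3 -m crank '[[[0.008,0.005,0,0,-1],[0.016,0.005,0,0,-1],[0.024,0.005,0,0,-1],[0.024,0.005,0,0,-1],[0.024,0.005,0,0,-1],[0.024,0.005,0,0,-1]]]'
python3 - <<'E'
from h import *
board(); s=r.state();print(s["ft_force"])
# closed-press target: u=+0.045 past left end, board x centre
p=C0+.165*SY+.006*SX; to(p[0],p[1],.19,2.24)
E
```

```text
time: 5.15
ee_pos: [0.4431, -0.162, 0.0823]
tool_rot: [-0.0, 0.693, 0.721, -0.0]
ft_force: [0.4, 0.7, -0.0]
finger_gap: 1.0
grasp_force: 0.0
board in stand frame mm ((9.1439208984375, 104.92591857910156), (137.50563049316406, 197.2605743408203), 89.9725570678711) z 0.1018 y range by 2%: [0.0377 0.1734]
[0.65794272 0.21230585 0.2049125 ]
t 5.2 pos [ 0.4431 -0.162   0.0823] head 2.2 shift [ 0.144   0.0047 -0.1077] turn -0.02695779599568482
```

```bash
python3 -m crank '[[[-0.006,0,0,0,-1],[-0.006,0.0,-0.05,0,-1],[0.03,0.004,-0.08,0,-1],[0.08,0.008,-0.08,0,-1],[0.141,0.008,-0.08,0,-1],[0.141,0.008,-0.05,0,-1],[0.141,0.008,-0.02,0,-1],[0.141,0.008,-0.02,0,-1]]]'
python3 - <<'E'
from h import *
s=r.state(); print("tool in stand",((s["ee_pos"][:2]-C0)@np.c_[SX,SY]).round(4)); to(*s["ee_pos"],2.24); board()
E
```

```text
time: 6.2
ee_pos: [0.4447, -0.0212, 0.1012]
tool_rot: [-0.001, 0.693, 0.721, -0.002]
ft_force: [-0.0, -0.7, 1.0]
finger_gap: 0.996
grasp_force: 0.0
tool in stand [0.0083 0.1616]
t 6.2 pos [ 0.4447 -0.0212  0.1012] head 2.2 shift [0. 0. 0.] turn -0.04612951525685105
board in stand frame mm ((96.34858703613281, 77.698974609375), (81.11393737792969, 23.164714813232422), 88.91017150878906) z 0.1015 y range by 2%: [0.0372 0.1181]
```

```bash
python3 -m crank '[[[0,0,0.008,0,-1],[0,0,0.016,0,-1],[0,0,0.022,0,-1],[0,0,0.028,0,-1],[0,0,0.034,0,-1],[0,0,0.04,0,-1],[0,0,0.043,0,-1],[0,0,0.043,0,-1]]]'
python3 - <<'E'
from h import *
d=grab("side"); cv2.imwrite("pics/d.png",cv2.resize(d["frame"][150:330,180:380],None,fx=3,fy=3)); np.save("sd.npy",pts(d))
E
```

```text
time: 7.25
ee_pos: [0.4456, -0.0207, 0.0591]
tool_rot: [-0.0, 0.693, 0.721, -0.0]
ft_force: [0.2, 1.0, 0.6]
finger_gap: 1.002
grasp_force: 0.0
```

View pics/d.png

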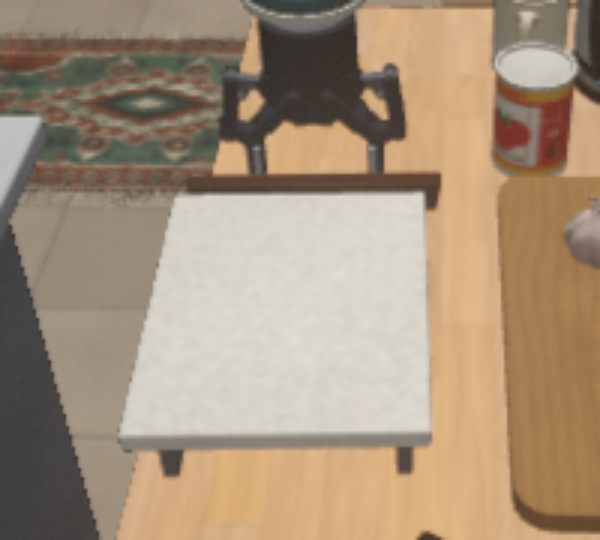

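```bash
python3 -m crank '[[[-0.003,0,0,0,-1],[-0.006,0,0.001,0,-1],[-0.009,0,0.001,0,-1],[-0.0125,0,0.001,0,-1],[-0.0125,0,0.001,0,-1],[-0.0125,0,0.001,0,-1]]]'
python3 - <<'E'
from h import *
d=grab("side"); P=pts(d); e=(P[...,:2]-C0)@np.c_[SX,SY]; s=r.state(); print("tool in stand",((s["ee_pos"][:2]-C0)@np.c_[SX,SY]).round(4))
m=(abs(e[...,0])<.13)&(e[...,1]>.06)&(e[...,1]<.14)&(P[...,2]>.096)&(P[...,2]<.15)
hsv=cv2.cvtColor(d["frame"],cv2.COLOR_BGR2HSV); m&=(hsv[...,1]>60)&(hsv[...,2]<170)
q=np.c_[e[m],P[m][:,2]]; print(len(q),np.percentile(q,[1,50,99],axis=0).round(4))
for x in(-.08,-.04,0,.04,.08): k=q[abs(q[:,0]-x)<.02]; print(x,k[:,1].min().round(4),k[:,2].min().round(4),k[np.argmax(k[:,2])].round(4))
cv2.imwrite("pics/e.png",cv2.resize(d["frame"][150:330,180:380],None,fx=3,fy=3))
E
```

```text
time: 8.05
ee_pos: [0.446, -0.0232, 0.0591]
tool_rot: [-0.005, 0.69, 0.723, 0.004]
ft_force: [-15.3, 75.6, 40.3]
finger_gap: 1.002
grasp_force: 42.1
tool in stand [0.0095 0.1595]
461 [[-0.0883  0.1062  0.0973]
 [ 0.0159  0.1116  0.106 ]
 [ 0.1061  0.1182  0.1114]]
-0.08 0.1062 0.1014 [-0.0708  0.1127  0.1112]
-0.04 0.1052 0.1009 [-0.0239  0.1119  0.1112]
0 0.1069 0.0992 [-0.0192  0.1376  0.1388]
0.04 0.1062 0.0987 [0.028  0.1394 0.1456]
0.08 0.1063 0.0962 [0.0604 0.1138 0.1115]
```

View pics/e.png

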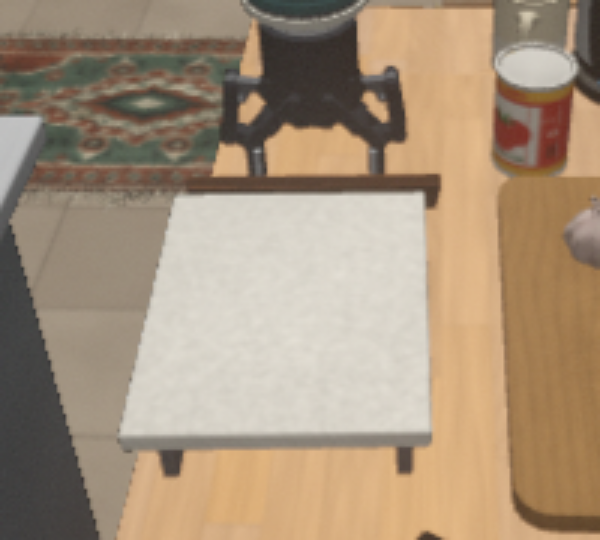

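```bash
python3 -m crank '[[[0.006,0,-0.001,0,-1],[0.013,0,-0.001,0,-1],[0.02,0,0.006,0,-1],[0.027,0,0.014,0,-1],[0.034,0,0.022,0,-1],[0.041,0,0.03,0,-1],[0.048,0,0.037,0,-1],[0.055,0,0.043,0,-1],[0.055,0,0.043,0,-1]]]'
python3 - <<'E'
from h import *
cat=0
d=grab("side"); P=pts(d); e=(P[...,:2]-C0)@np.c_[SX,SY]; s=r.state(); print("tool in stand",((s["ee_pos"][:2]-C0)@np.c_[SX,SY]).round(4))
hsv=cv2.cvtColor(d["frame"],cv2.COLOR_BGR2HSV)
m=(abs(e[...,0])<.13)&(e[...,1]>.06)&(e[...,1]<.14)&(P[...,2]>.096)&(P[...,2]<.15)&(hsv[...,1]>60)&(hsv[...,2]<170)
q=np.c_[e[m],P[m][:,2]]; print(len(q),np.percentile(q,[1,50,99],axis=0).round(4))
E
```

```text
time: 9.22
ee_pos: [0.4439, 0.0223, 0.0149]
tool_rot: [-0.0, 0.693, 0.721, -0.0]
ft_force: [0.3, -0.2, 0.0]
finger_gap: 0.997
grasp_force: 0.0
tool in stand [0.0093 0.2047]
463 [[-0.0885  0.1069  0.0973]
 [ 0.0086  0.1117  0.1066]
 [ 0.106   0.1175  0.1118]]
```

```bash
python3 -m crank '[[[-0.005,0,0,0,-1],[-0.01,0,0,0,-1],[-0.015,0,0,0,-1],[-0.02,0,0,0,-1],[-0.024,0,0,0,-1],[-0.024,0,0,0,-1]]]'
cat >> h.py <<'E'
def lean(save=None):
    d=grab("side"); P=pts(d); e=(P[...,:2]-C0)@np.c_[SX,SY]; s=r.state()
    print("tool in stand",((s["ee_pos"][:2]-C0)@np.c_[SX,SY]).round(4),s["ee_pos"][2].round(4),"ft",s["ft_force"].round(1))
    hsv=cv2.cvtColor(d["frame"],cv2.COLOR_BGR2HSV)
    m=(abs(e[...,0])<.13)&(e[...,1]>.06)&(e[...,1]<.135)&(P[...,2]>.096)&(P[...,2]<.16)&(hsv[...,1]>60)&(hsv[...,2]<170)
    q=np.c_[e[m],P[m][:,2]]; print(len(q),np.percentile(q,[1,50,99],axis=0).round(4).tolist())
    if save: cv2.imwrite(save,cv2.resize(d["frame"][150:330,180:380],None,fx=3,fy=3))
E
python3 -c "from h import *; lean()"
```

```text
time: 10.02
ee_pos: [0.4462, -0.0004, 0.0164]
tool_rot: [-0.0, 0.693, 0.721, 0.002]
ft_force: [-2.0, 17.2, 24.4]
finger_gap: 1.001
grasp_force: 14.2
tool in stand [0.0106 0.1823] 0.0164 ft [-1.4 17.8 24.6]
672 [[-0.0879, 0.1009, 0.0963], [0.0102, 0.1073, 0.1179], [0.1071, 0.1156, 0.124]]
```

```bash
python3 -m crank '[[[-0.004,0,0,0,-1],[-0.008,0,0,0,-1],[-0.012,0,0,0,-1],[-0.016,0,0,0,-1],[-0.016,0,0,0,-1]]]'
python3 -c "from h import *; lean()"
```

```text
time: 10.7
ee_pos: [0.4475, -0.0148, 0.0169]
tool_rot: [-0.001, 0.692, 0.722, 0.003]
ft_force: [-2.6, 30.1, 37.0]
finger_gap: 1.0
grasp_force: 21.2
tool in stand [0.0113 0.1679] 0.0169 ft [-0.9 29.4 37.6]
951 [[-0.087, 0.1021, 0.0966], [0.0102, 0.1098, 0.1225], [0.1085, 0.1174, 0.1336]]
```

```bash
python3 -m crank '[[[-0.003,0,0,0,-1],[-0.006,0,0,0,-1],[-0.006,0,0,0,-1]]]'
python3 -c "from h import *; lean()"
```

```text
time: 11.12
ee_pos: [0.4478, -0.0207, 0.0169]
tool_rot: [-0.001, 0.692, 0.722, 0.003]
ft_force: [-2.0, 30.7, 36.7]
finger_gap: 0.999
grasp_force: 20.5
tool in stand [0.0114 0.162 ] 0.0169 ft [-0.3 31.5 37.3]
1110 [[-0.0869, 0.1043, 0.0965], [0.0093, 0.1116, 0.1218], [0.1092, 0.1184, 0.1372]]
```

```bash
python3 -m crank '[[[0.005,0,0,0,-1],[0.015,0,0,0,-1],[0.05,0,-0.01,0,-1],[0.07,0,-0.06,0,-1],[0.07,0,-0.12,0,-1],[0.07,0,-0.17,0,-1],[0.07,0,-0.17,0,-1]]]'
python3 - <<'E'
from h import *
lean("pics/f.png"); print(r.state()["q"].round(2)); p=C0+.131*SY+.009*SX; to(p[0],p[1],.19,92.24)
E
```

```text
time: 12.05
ee_pos: [0.4445, 0.0464, 0.1881]
tool_rot: [0.001, 0.693, 0.721, 0.003]
ft_force: [0.2, 0.3, -0.9]
finger_gap: 1.001
grasp_force: 0.0
tool in stand [0.0098 0.2292] 0.1863 ft [-0.6 -0.1 -0.9]
1106 [[-0.0871, 0.1045, 0.0965], [0.0099, 0.1119, 0.1211], [0.1093, 0.1187, 0.1367]]
[-0.86  0.19  0.76  2.11 -0.16  0.9   0.04]
t 12.1 pos [0.4435 0.0464 0.1863] head 2.3 shift [-0.0982 -0.0008 -0.0038] turn -89.98347453088036
```

View pics/f.png

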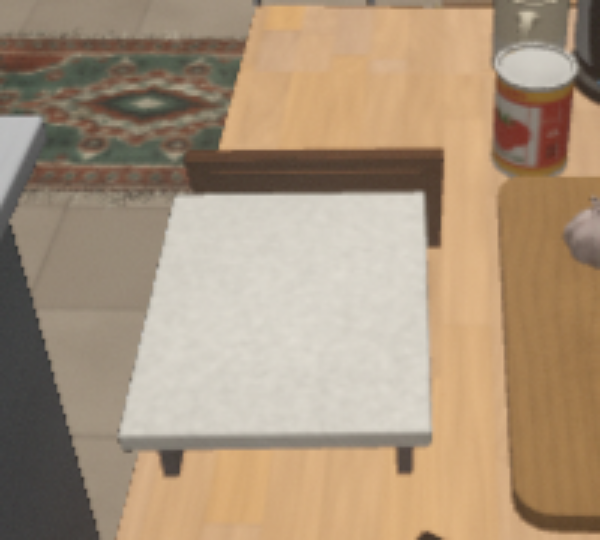

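```bash
python3 -m crank '[[[0,0,0,-10,-1],[-0.02,0,0,-20,-1],[-0.04,0,0,-30,-1],[-0.06,0,0,-40,-1],[-0.08,0,0,-50,-1],[-0.098,-0.001,0,-60,-1],[-0.098,-0.001,0,-70,-1],[-0.098,-0.001,0,-80,-1],[-0.098,-0.001,0,-90,-1],[-0.098,-0.001,0,-90,-1],[-0.098,-0.001,0,-90,-1]]]'
python3 - <<'E'
from h import *
lean(); p=C0+.131*SY+.009*SX; to(p[0],p[1],.1,92.24)
E
```

```text
time: 13.48
ee_pos: [0.4455, -0.0522, 0.1847]
tool_rot: [-0.001, -0.017, 1.0, -0.0]
ft_force: [0.5, -0.2, -0.2]
finger_gap: 1.005
grasp_force: 0.0
tool in stand [0.0081 0.1306] 0.1849 ft [0.2 0.3 0.4]
1116 [[-0.0867, 0.1041, 0.0965], [0.01, 0.1119, 0.1206], [0.1077, 0.1186, 0.1372]]
t 13.53 pos [ 0.4457 -0.0522  0.1849] head 92.0 shift [-0.001   0.0004  0.0849] turn -0.21971212182835131
```

```bash
python3 -m crank '[[[0,0,0.04,0,-1],[0,0,0.075,0,-1],[0,0,0.085,0,-1],[0,0,0.085,0,-0.5],[0,0,0.085,0,0],[0,0,0.085,0,0.3],[0,0,0.085,0,0.5],[0,0,0.085,0,0.7],[0,0,0.085,0,1],[0,0,0.085,0,1],[0,0,0.085,0,1],[0,0,0.085,0,1]]]'
python3 - <<'E'
from h import *
lean("pics/g.png")
E
```

```text
time: 15.02
ee_pos: [0.4465, -0.0506, 0.1012]
tool_rot: [0.0, -0.02, 1.0, 0.001]
ft_force: [-3.2, 10.4, 21.5]
finger_gap: 0.188
grasp_force: 56.9
tool in stand [0.009  0.1322] 0.1012 ft [-4.4 10.2 21.7]
1113 [[-0.0868, 0.1205, 0.0969], [0.0247, 0.1267, 0.1211], [0.1098, 0.1328, 0.1406]]
```

View pics/g.png

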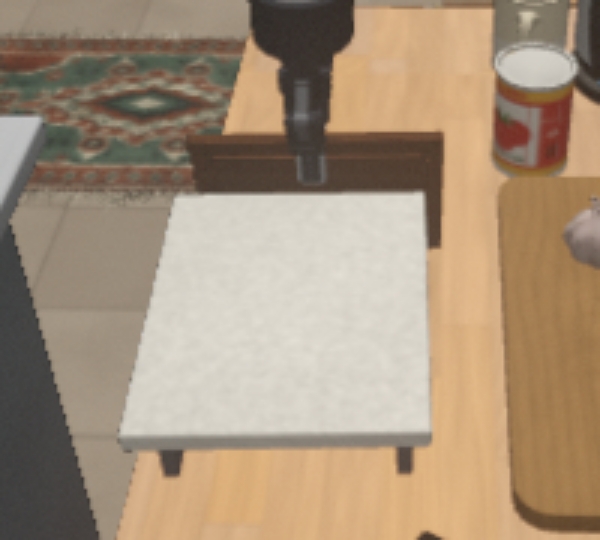

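```bash
python3 -m crank '[[[0,0,-0.01,0,1],[0,0,-0.02,0,1],[0,0.03,-0.025,0,1],[0,0.06,-0.025,0,1],[0,0.09,-0.025,0,1],[0,0.12,-0.025,0,1],[0,0.12,-0.025,0,1]]]'
python3 - <<'E'
from h import *
s=r.state();print(s["ee_pos"],s["finger_gap"],s["grasp_force"],s["ft_force"])
d=grab("side");P=pts(d);e=(P[...,:2]-C0)@np.c_[SX,SY];hsv=cv2.cvtColor(d["frame"],cv2.COLOR_BGR2HSV)
m=(abs(e[...,0])<.13)&(abs(e[...,1]-.25)<.05)&(P[...,2]>.01)&(P[...,2]<.19)&(hsv[...,1]>60)&(hsv[...,2]<150)
q=np.c_[e[m],P[m][:,2]]
for z in np.arange(.02,.18,.01):
    k=q[abs(q[:,2]-z)<.005]
    if len(k)>5: print(z.round(2),len(k),np.median(k[:,1]).round(4),k[:,0].min().round(3),k[:,0].max().round(3))
k=q[q[:,2]>.11]; print("top",np.percentile(k[:,2],99))
for sgn in(-1,1): kk=q[(sgn*(q[:,0]-.01)>.06)]; print(sgn,kk[:,2].min(),kk[:,2].max(),np.median(kk[:,1]))
cv2.imwrite("pics/h.png",cv2.resize(d["frame"][120:300,180:380],None,fx=3,fy=3))
E
```

```text
time: 15.95
ee_pos: [0.4411, 0.0695, 0.1256]
tool_rot: [0.0, -0.021, 1.0, 0.0]
ft_force: [-0.4, -0.4, -1.6]
finger_gap: 0.13
grasp_force: 62.0
[0.4411427  0.06952883 0.12562492] 0.12960148156415863 62.04455852508545 [-0.3677417  -0.44405198 -1.57270774]
0.02 26 0.2458 -0.086 0.104
0.03 241 0.2456 -0.087 0.11
0.04 177 0.2464 -0.088 0.109
0.05 216 0.2452 -0.088 0.109
0.06 217 0.2451 -0.09 0.109
0.07 227 0.2453 -0.09 0.109
0.08 233 0.2453 -0.088 0.109
0.09 230 0.2454 -0.09 0.109
0.1 235 0.2455 -0.089 0.109
0.11 236 0.2455 -0.088 0.109
0.12 234 0.2455 -0.09 0.109
0.13 220 0.2454 -0.088 0.109
0.14 252 0.2458 -0.09 0.109
0.15 193 0.2465 -0.089 0.108
0.16 295 0.2466 -0.088 0.109
top 0.1637665064875143
-1 0.0235689321562641 0.16379681275167057 0.2454484835425446
1 0.022108439070062658 0.16389149594712749 0.24606884828779257
```

View pics/h.png

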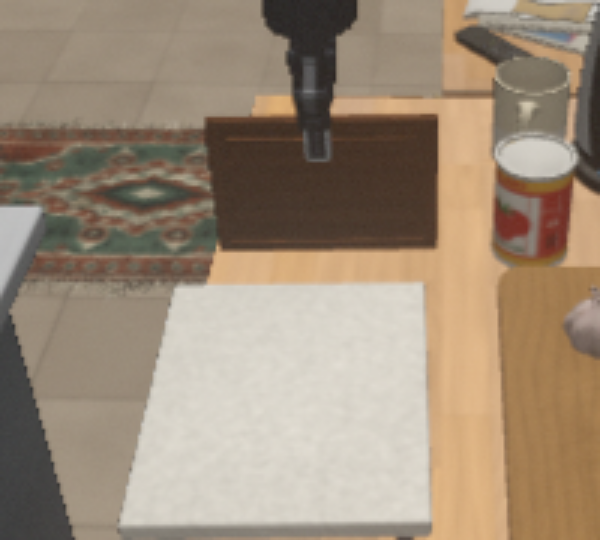

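```bash
python3 -m crank '[[[-0.006,0,0.008,0,1],[-0.012,0,0.015,0,1],[-0.012,0,0.019,0,1],[-0.012,0,0.021,0,1],[-0.012,0,0.022,0,1],[-0.012,0,0.022,0,1]]]'
python3 -c "
from h import *
s=r.state();print(s['ft_force'],s['ee_pos'],((s['ee_pos'][:2]-C0)@np.c_[SX,SY]).round(4))"
```

```text
time: 16.75
ee_pos: [0.4532, 0.0681, 0.1036]
tool_rot: [-0.0, -0.019, 1.0, 0.0]
ft_force: [-2.1, -0.8, 4.9]
finger_gap: 0.135
grasp_force: 63.0
[-2.14613361 -0.83679295  4.86259174] [0.45315055 0.06814031 0.1035555 ] [0.0203 0.2505]
```

```bash
python3 -m crank '[[[0,0,0,0,0.6],[0,0,0,0,0.4],[0,0,0,0,0.3],[0,0.004,0,0,0.3],[0,0.008,0,0,0.3],[0,0.012,0,0,0.3],[0,0.016,0,0,0.3],[0,0.02,0,0,0.3],[0,0.025,0,0,0.3],[0,0.025,0,0,0.3],[0,0.025,0,0,0.3]]]'
cat >> h.py <<'E'
def tilt():
    s=r.state();print(s["time"],s["ee_pos"].round(4),s["finger_gap"],s["ft_force"].round(1),((s["ee_pos"][:2]-C0)@np.c_[SX,SY]).round(4))
    d=grab("side");P=pts(d);e=(P[...,:2]-C0)@np.c_[SX,SY];hsv=cv2.cvtColor(d["frame"],cv2.COLOR_BGR2HSV)
    m=(abs(e[...,0])<.13)&(e[...,1]>.15)&(e[...,1]<.45)&(P[...,2]>.008)&(P[...,2]<.19)&(hsv[...,1]>60)&(hsv[...,2]<150)&(abs(e[...,0]-.02)>.04)
    q=np.c_[e[m],P[m][:,2]]
    for sg in(-1,1):
        k=q[sg*(q[:,0]-.02)>0]; p=np.polyfit(k[:,2],k[:,1],1); print(sg,len(k),"lean deg",np.degrees(np.arctan(p[0])).round(1),"y0",p[1].round(4),"ztop",np.percentile(k[:,2],99.5).round(4),"y",np.percentile(k[:,1],[.5,99.5]).round(4))
    return d
E
python3 -c "
from h import *
tilt()"
```

```text
time: 18.12
ee_pos: [0.4523, 0.0932, 0.1033]
tool_rot: [0.0, -0.019, 1.0, -0.0]
ft_force: [-0.2, 0.7, -0.4]
finger_gap: 0.347
grasp_force: 0.1
18.125 [0.4523 0.0932 0.1033] 0.34671556668899517 [-0.2  0.7 -0.4] [0.0204 0.2756]
-1 991 lean deg 14.1 y0 0.2437 ztop 0.1386 y [0.2442 0.2828]
1 1084 lean deg 14.4 y0 0.2435 ztop 0.1388 y [0.2441 0.2862]
```

```bash
python3 -m crank '[[[0,0,0.003,0,0],[0,0,0.006,0,-0.3],[0,0,0.009,0,-0.6],[0,0,0.011,0,-0.8],[0,0,0.012,0,-1],[0,0,0.012,0,-1],[0,0.006,0.016,0,-1],[0,0.012,0.019,0,-1],[0,0.018,0.023,0,-1],[0,0.018,0.023,0,-1]]]'
python3 -c "
from h import *
tilt()"
```

```text
time: 19.42
ee_pos: [0.4514, 0.1118, 0.08]
tool_rot: [-0.0, -0.02, 1.0, -0.0]
ft_force: [-0.1, 1.5, 1.7]
finger_gap: 1.0
grasp_force: 0.7
19.425 [0.4514 0.1118 0.08  ] 0.9998511896000526 [-0.1  1.5  1.7] [0.0203 0.2942]
-1 1025 lean deg 34.9 y0 0.2418 ztop 0.1202 y [0.2468 0.327 ]
1 1094 lean deg 34.8 y0 0.2421 ztop 0.1199 y [0.2458 0.3255]
```

```bash
python3 -m crank '[[[0,0.005,0.004,0,-1],[0,0.01,0.008,0,-1],[0,0.015,0.012,0,-1],[0,0.019,0.016,0,-1],[0,0.023,0.02,0,-1],[0,0.027,0.025,0,-1],[0,0.031,0.029,0,-1],[0,0.034,0.034,0,-1],[0,0.038,0.038,0,-1],[0,0.041,0.042,0,-1],[0,0.041,0.042,0,-1]]]'
python3 -c "
from h import *
tilt()"
```

```text
time: 20.85
ee_pos: [0.4498, 0.1524, 0.038]
tool_rot: [-0.0, -0.02, 1.0, -0.0]
ft_force: [0.2, 0.6, -1.0]
finger_gap: 1.002
grasp_force: 0.5
20.85 [0.4498 0.1524 0.038 ] 1.0022931461172784 [ 0.2  0.6 -1. ] [0.0202 0.3348]
-1 865 lean deg 63.5 y0 0.2261 ztop 0.0723 y [0.2448 0.3706]
1 903 lean deg 63.6 y0 0.2261 ztop 0.0716 y [0.2458 0.3712]
```

```bash
python3 -m crank '[[[0,0.002,0.004,0,-1],[0,0.004,0.009,0,-1],[0,0.006,0.013,0,-1],[0,0.008,0.017,0,-1],[0,0.01,0.02,0,-1],[0,0.011,0.022,0,-1],[0,0.016,0.021,0,-1],[0,0.022,0.02,0,-1],[0,0.03,0.01,0,-1],[0,0.03,-0.03,0,-1],[0,0.03,-0.09,0,-1],[0,0.03,-0.12,0,-1]]]'
python3 - <<'E'
from h import *
s=r.state(); print(s["ee_pos"],s["ft_force"])
d=grab("side");P=pts(d);e=(P[...,:2]-C0)@np.c_[SX,SY];hsv=cv2.cvtColor(d["frame"],cv2.COLOR_BGR2HSV)
m=(abs(e[...,0]-.02)<.12)&(e[...,1]>.15)&(e[...,1]<.45)&(P[...,2]>.005)&(P[...,2]<.08)&(hsv[...,1]>60)&(hsv[...,2]<150)
m=cv2.morphologyEx(m.astype(np.uint8),cv2.MORPH_OPEN,np.ones((3,3)))>0
q=np.c_[e[m],P[m][:,2]]; print(np.percentile(q,[1,50,99],axis=0).round(4)); print(np.linalg.lstsq(np.c_[q[:,:2],np.ones(len(q))],q[:,2],rcond=None)[0])
cv2.imwrite("pics/i.png",cv2.resize(d["frame"][100:300,180:400],None,fx=3,fy=3))
E
```

```text
time: 22.4
ee_pos: [0.4494, 0.1828, 0.1617]
tool_rot: [0.001, -0.019, 1.0, 0.001]
ft_force: [-0.3, 0.5, 0.2]
finger_gap: 1.002
grasp_force: 0.0
[0.44941322 0.18284898 0.16165754] [-0.27554224  0.52354658  0.19587363]
[[-0.0743  0.2373  0.0064]
 [ 0.0225  0.2975  0.0116]
 [ 0.1189  0.3746  0.0147]]
[-0.00040363  0.00451798  0.01006552]
```

View pics/i.png

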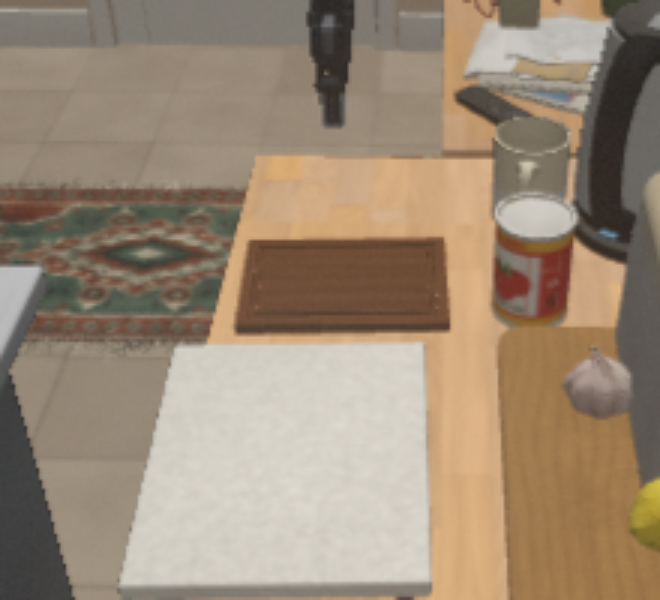

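The picture shows the board flat on the worktop at about px (237–450, 238–332), left of the stand, with its groove up. The gripper is clear above it, and the mug and tin have not moved.

```bash
python3 -c "
from cell import r
print(r.job_done())"
```

```text
the job is handed in; nothing more can be done
None
```

The board is lying flat, groove side up, on the worktop left of the stand with the mug and tin untouched, and the job is handed in; since the tool only ever points down, I tipped the board over the stand's edge, gripped it by its top edge and lowered it over, rather than gripping the overhanging edge from above and below as you described.

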